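# Lay the washed Z-bent dip tube in its drying cradle

### The arm

A 6-joint arm with a two-finger parallel gripper is mounted at the origin on a cart in front of the work surface, level with it; the furniture and walls round the work are solid. World frame = base frame: x ahead of the robot, y to its left, z up, the work surface at z = 0. Lengths are in m, angles in rad, forces in N, time in s.
With the tool pointing down it reaches from about 0.35 to 0.775 m from the base axis. Payload 5.5 kg.
Tool frame: the origin (TCP) lies on the centre line of the jaws, within the pads' length; the fingertips stand 11 mm ahead of it and the grasp point (between the pads) lies 8 mm behind it (env.tip_extent is the distance from the TCP to the fingertips, in m); z points along the fingers, y is the line along which they close (so a half turn about z gives the same grasp; the last joint's range is limited). The gripper opens to 85 mm and grips with 20 to 120 N. Pads are 22 mm wide; open, the fingers measure 114 mm over their backs; the gripper's body (76 mm by 85 mm) begins 54 mm behind the grasp point. The pads swing forward as they close: fully open they stand 13 mm farther back than shut.
Start: joints at [-1.461, 0.313, 0.046, 1.304, 0, 1.431], TCP at [0.142, -0.557, 0.242] pointing down, gripper open.
Joint ranges: [-2.76, 2.76], [-0.86, 1.69], [-1.03, 1.26], [-2.2, 2.34], [-1.47, 1.5], [-3.14, 3.14]. Speed limits (rad/s): [2.57, 2.57, 3.14, 3.14, 3.14, 3.14].

### API

Orientations are given as a unit quaternion [w, x, y, z].
In Python, from workcell import env gives the robot as it stands.
- The arm moves only by the shell command python3 -m jog 'ROWS' [FORCE]. ROWS is JSON, a list of rows, each a list of 5 numbers: the gripper's target within -1 to 1 (shut at 1, half-way at 0, fully open at -1), then the shift along the tool's x, y, z in m, then the turn about the tool's z in degrees. In form: [[fingers, tx, ty, tz, turn], ...]. A call has 1 to 5 rows; each row shifts and turns the commanded pose from where the row before left it, along the tool's axes as they then stand; what a row does not reach is not made up. A row lasts 1/12 s, in which the tool goes at most 41.7 mm and 7.16 degrees, less where a joint would pass 70% of its speed; a pose out of reach is approached as far as the arm can. A call is refused whole if a number of a shift passes 0.0417 or a number of a turn 7.16, either way. A call with a gripper value outside its range is refused whole. The fingers move at their own pace and stop on an object; FORCE is the grip in N (left out, the last holds). Time passes only in rows, so rows that do not move let the fingers close. It gives the time, the measured TCP pose, the force, the opening and the grip force at its end, in the units of the state.
- env.get_state(): the state, without advancing time (a new reading comes with each control period).
- env.read_camera(name): name is "scene" or "top" or "wrist"; returns a dict with "img" (420x560x3 uint8, red, green, blue), "fov_y" (degrees; the focal length in pixels is half the picture's height over the tangent of half this angle, whatever the lens; pixels are square), "cx", "cy" (the principal point, pixels), "D" ([k1, k2, p1, p2, k3] as OpenCV has them; the pictures are not rectified), "T" (4x4, takes a point from camera to world coordinates). Camera axes: x right, y up, looking along -z (the intrinsics and any distortion apply to the point x, -y, -z); pixel columns grow to the right and rows downward; lengths in m; the calibration is good to about 2 mm. A picture is of the moment at which its call begins. There is no depth.
- env.hand_in(): hands the job in; it is judged then, once.
The state is a dict: "clock": time; "joint_pos": joint angles; "qvel": joint speeds; "tau": joint torques, N m; "tcp_pos": TCP position; "orientation": TCP orientation; "wrist_force": force on the tool from outside, world axes, zero at the start; "ft_torque": the same for the moment, N m; "finger_gap": finger opening in m; "grip_force": force on a finger pad.
Only numpy, scipy, OpenCV 4.12 (cv2) and the standard library are available. Lean on these libraries where they do the work, as an engineer would, in place of code of your own. Each camera call takes 0.05 s, during which the arm holds its last target. There are 200 camera calls.

### The job

The washed dip tubes lie on the worktop. Pick up the Z-bent one with the blue collar, turn it to suit the drying cradle and lay it there blue collar up, so that its two ends rest down in the two notches and its collar is centred over the cradle. Leave the U-bent tube where it lies.

Things in the scene. Friction and masses are not known exactly. Their poses are not given: they have to be found in the camera images.
- z_tube_mid (a point): Loose flat Z-bent steel tube, 14 mm thick, 0.16 kg; point: centre of its blue collar (20 mm in x, 36 in y, 28 high; grip across x) and of the Z, 14 mm above its underside. z up. Middle leg along y, -42 to 42 mm; from y = 42 an end leg runs to x = -100, from y = -42 one to x = 100 (underside 14 mm below the point). Same shape after half a turn. Any start yaw.
- cradle: Fixed drying cradle: grey plate 186 (x) by 150 (y) by 8 mm with a black mat and two green posts, 22 (x) by 50 (y) mm, 64 mm high. Origin: centre of the plate's underside, on the worktop; z up. Posts at (x, y) = (-71, 42) and (71, -42) mm; between them it is clear. A viscometer stands behind the straight way from tubes to cradle, its feet forward to world x = 0.52 m: pass in front.
- cradle_seat (a point): Point fixed to the cradle, its axes the cradle's, 54 mm above the cradle's origin: here the Z-bent tube's collar centre comes to rest, x axes parallel, either way round. Each post's top is a notch along x: flat floor 14 mm below this point, 24 mm wide for 14 mm up, then flared at 45 degrees to 44 mm wide at the post's top, 10 mm above this point.
- u_tube_mid (a point): Loose U-bent steel tube, 14 mm thick, 88 x 86 mm in plan, with an orange collar (20 x 36 x 28 mm): not wanted, leave it alone. Point: the collar's centre, 14 mm above the worktop; its two legs run towards +x, ending 88 mm from it.

How it is judged:
By the outcome, as a careful person would: the job done as asked, in the order asked, and still so for the second after the job is handed in, with the robot touching nothing.
It also fails if it takes over 48 s, if anything falls off the work surface, if the arm or the gripper's body presses on something with over 40 N, if the wrist force passes 120 N, or if a joint passes its speed limit or range.

## Working session

There is one attempt and no reset: what is moved stays moved. The work goes in short steps, Python scripts to look and compute and a shell command to move; the robot and the scene stay as the last step left them, time stands still between calls to the robot, and variables do not carry over. Pictures are saved under pics/ and viewed, at most 12 in all, crops included, and the job is handed in when it is done.

```bash
mkdir -p pics
cat > h.py <<'E'
import numpy as np, cv2
from workcell import env
def K(c):
    f=210/np.tan(np.radians(c["fov_y"])/2); return np.array([[f,0,c["cx"]],[0,f,c["cy"]],[0,0,1]])
def ray(c,px,z):
    p=cv2.undistortPoints(np.array(px,float).reshape(-1,1,2),K(c),np.array(c["D"],float))[:,0]
    d=np.c_[p[:,0],-p[:,1],-np.ones(len(p))]@c["T"][:3,:3].T; o=c["T"][:3,3]
    return o+d*((z-o[2])/d[:,2])[:,None]
def save(c,n): cv2.imwrite("pics/"+n,c["img"][:,:,::-1])
E
python3 - <<'E'
from h import *
for n in("top","scene"):
    c=env.read_camera(n); save(c,n+"1.png"); print(n,c["T"].round(3).tolist(),c["fov_y"])
s=env.get_state();print(s["clock"],s["tcp_pos"],s["orientation"],s["finger_gap"])
E
```

```text
top [[0.015, 0.994, -0.11, 0.296], [-1.0, 0.016, 0.005, 0.029], [0.007, 0.11, 0.994, 1.755], [0.0, 0.0, 0.0, 1.0]] 43.727507389964856
scene [[-0.698, 0.388, -0.602, -0.163], [-0.716, -0.355, 0.601, 0.658], [0.02, 0.85, 0.526, 0.653], [0.0, 0.0, 0.0, 1.0]] 54.76935744742489
0.1 [ 0.14208903 -0.55672425  0.2415003 ] [-8.06067223e-04  9.92209174e-01  1.24580513e-01  1.90922946e-05] 0.0852678964812744
```

View pics/top1.png

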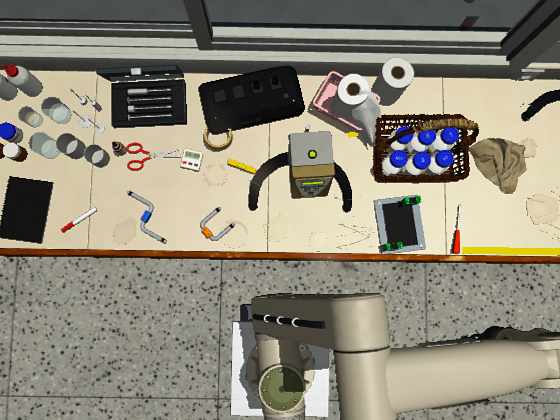

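View pics/scene1.png

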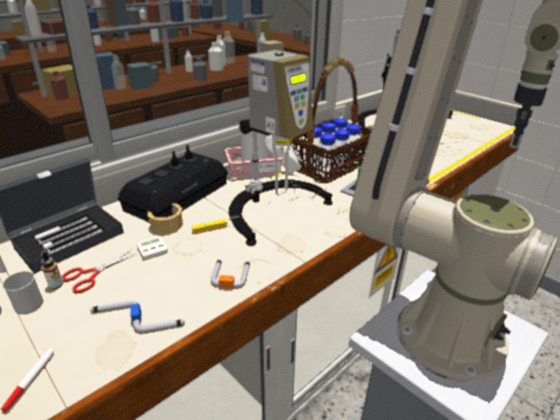

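The top view shows the Z tube with its blue collar at about (146,216) and tips near (130,193) and (164,240). The cradle is at (400,224), with green posts near (412,200) and (393,246). The viscometer sits between them at (310,180). The scene view agrees: the Z tube is at (137,315) and the U tube at (227,282).

Run:
```python
from h import *
c=env.read_camera("top"); hsv=cv2.cvtColor(c["img"],cv2.COLOR_RGB2HSV)
def comps(m,x0,x1,y0,y1,mn=4):
    z=np.zeros_like(m); z[y0:y1,x0:x1]=m[y0:y1,x0:x1]
    n,l,s,ce=cv2.connectedComponentsWithStats(z); return [(s[i,4],ce[i]) for i in range(1,n) if s[i,4]>=mn]
blue=cv2.inRange(hsv,(105,120,60),(125,255,255)); b=comps(blue,120,180,185,250)
dark=cv2.inRange(hsv,(0,0,0),(180,255,70)); d=comps(dark,120,180,185,250,3)
gr=cv2.inRange(hsv,(45,100,20),(85,255,255)); g=comps(gr,370,430,190,255)
org=cv2.inRange(hsv,(5,150,120),(18,255,255)); o=comps(org,190,245,200,245)
for n,q,z in(("blue",b,.026),("tips",d,.007),("green",g,.055),("or",o,.026)):
    for a,p in q: print(n,a,p.round(1),ray(c,[p],z)[0].round(4))
# cradle plate outline: mat
m=cv2.inRange(hsv,(0,0,0),(180,255,50)); z=np.zeros_like(m); z[195:250,375:425]=m[195:250,375:425]
k=max(cv2.findContours(z,0,2)[0],key=cv2.contourArea); r=cv2.minAreaRect(k); print(r, ray(c,cv2.boxPoints(r),.008).round(4).tolist())
cv2.imwrite("pics/crops1.png",np.hstack([cv2.resize(c["img"][185:255,115:185,::-1],(390,390)),cv2.resize(c["img"][185:255,365:435,::-1],(390,390))]))
```

```text
blue 69 [145.7 216.1] [0.4909 0.4547 0.026 ]
tips 11 [130.1 192.8] [0.5714 0.5155 0.007 ]
tips 4 [148.  218.5] [0.4852 0.4515 0.007 ]
tips 10 [162.3 239.5] [0.4154 0.4008 0.007 ]
green 115 [410.5 200.7] [ 0.5527 -0.4193  0.055 ]
green 48 [398.9 244.8] [ 0.4069 -0.3795  0.055 ]
green 53 [387.4 246.6] [ 0.4006 -0.3418  0.055 ]
green 4 [393.  242.8] [ 0.4133 -0.3602  0.055 ]
or 63 [206.6 231.7] [0.4421 0.2513 0.026 ]
((401.9699401855469, 222.7899932861328), (48.507530212402344, 33.65828323364258), 81.8698959350586) [[0.5566, -0.3347, 0.008], [0.5747, -0.4476, 0.008], [0.4125, -0.4684, 0.008], [0.3948, -0.3565, 0.008]]
```

View pics/crops1.png

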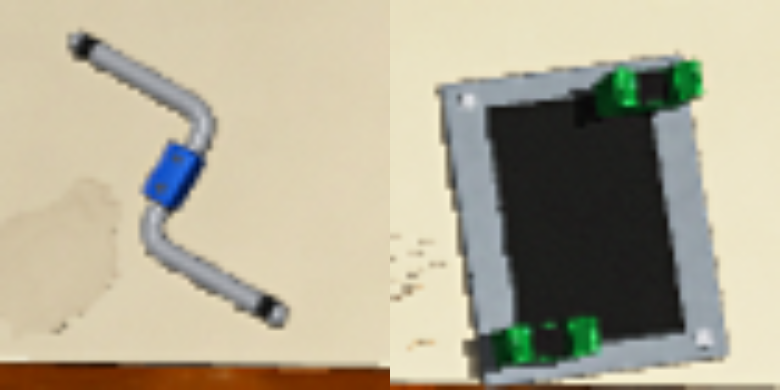

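The numbers agree with the given sizes: the collar is at about (0.492, 0.456) with tube yaw about 61.5°, and the cradle is at about (0.478, -0.390) with yaw about 9°. I'll move over the cradle first, which is on the way, and take a closer look.

```bash
python3 -m jog '[[-1,0.035,-0.0085,0,0],[-1,0.035,-0.0085,0,0],[-1,0.035,-0.0085,0,0],[-1,0.035,-0.0085,0,0]]' && python3 -m jog '[[-1,0.035,-0.0085,0,0],[-1,0.035,-0.0085,0,0],[-1,0.035,-0.0085,0,0],[-1,0.035,-0.0085,0,0],[-1,0,0,0,0]]'
python3 - <<'E'
from h import *
c=env.read_camera("wrist"); save(c,"w1.png"); print(c["T"].round(3).tolist())
s=env.get_state(); print(s["joint_pos"])
E
```

```text
clock: 0.48
tcp_pos: [0.2702, -0.4887, 0.2419]
orientation: [-0.0, 0.992, 0.124, -0.0]
wrist_force: [0.9, -0.8, -0.4]
finger_gap: 0.0853
grip_force: 0.0
clock: 0.9
tcp_pos: [0.4012, -0.4187, 0.2419]
orientation: [-0.001, 0.992, 0.128, 0.001]
wrist_force: [-0.7, -0.3, -0.2]
finger_gap: 0.0852
grip_force: 0.0
[[0.254, 0.934, 0.253, 0.465], [-0.967, 0.246, 0.064, -0.403], [-0.003, -0.261, 0.965, 0.373], [0.0, 0.0, 0.0, 1.0]]
[-9.49642895e-01  3.22488122e-01  5.78838399e-02  1.30683638e+00
  3.20567850e-04  1.93687490e+00]
```

View pics/w1.png

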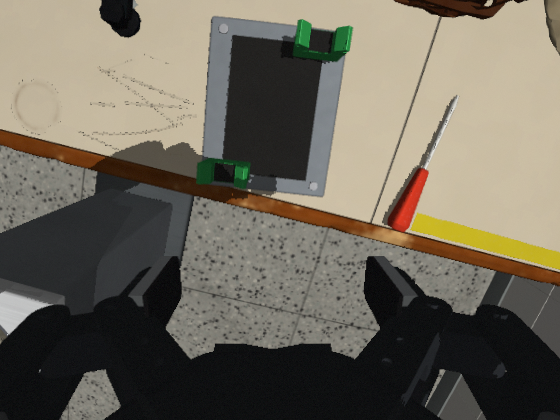

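The wrist view shows the cradle. The plate corners are at about (212,16), (352,28) and (323,196), the bolts at (223,28) and (314,186), and the green posts at (323,40) and (223,172).

Run:
```python
from h import *
c=env.read_camera("wrist"); hsv=cv2.cvtColor(c["img"],cv2.COLOR_RGB2HSV)
P=lambda n,x:print(n,np.round(x,4).tolist())
B=ray(c,[(223,28),(314,186)],.009); P("bolts mid",B.mean(0)); P("bolts",B)
pc=ray(c,[(212,16),(352,28),(323,196)],.008); P("plate",pc); P("mid diag",(pc[0]+pc[2])/2)
P("len",[np.linalg.norm(pc[0]-pc[1]),np.linalg.norm(pc[1]-pc[2])]); d=pc[1]-pc[2]; e=pc[0]-pc[1]
P("yaw x,y",np.degrees([np.arctan2(d[1],d[0]),np.arctan2(e[1],e[0])-np.pi/2]))
# mat
m=cv2.inRange(hsv,(0,0,0),(180,255,60)); z=np.zeros_like(m); z[20:190,205:345]=m[20:190,205:345]
k=max(cv2.findContours(z,0,2)[0],key=cv2.contourArea); w=ray(c,k[:,0].astype(float),.009)[:,:2].astype(np.float32); r=cv2.minAreaRect(w); print("mat",r)
# bright top faces of green posts
g=cv2.inRange(hsv,(45,100,20),(85,255,255)); 
n,l,s,ce=cv2.connectedComponentsWithStats(g)
for i in range(1,n):
    if s[i,4]>30: print(s[i],ce[i].round(1))
cv2.imwrite("pics/w1c.png",cv2.resize(c["img"][5:205,190:365,::-1],None,fx=3,fy=3,interpolation=cv2.INTER_CUBIC)[:600])
```

```text
bolts mid [0.478, -0.3976, 0.009]
bolts [[0.5485, -0.3261, 0.009], [0.4074, -0.469, 0.009]]
plate [[0.5577, -0.3117, 0.008], [0.5843, -0.4601, 0.008], [0.3983, -0.4832, 0.008]]
mid diag [0.478, -0.3975, 0.008]
len [0.1508, 0.1875]
yaw x,y [7.0677, 10.1745]
mat ((0.475497841835022, -0.39725443720817566), (0.20805062353610992, 0.12250103056430817), 0.5970959663391113)
[ 291   16   61   42 1301] [320.   39.9]
[195 156  55  30 896] [222.  168.9]
```

View pics/w1c.png

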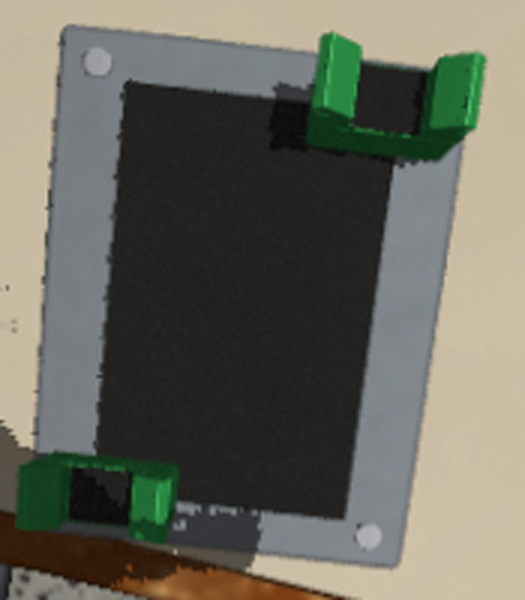

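The cradle centre is at (0.478, -0.3975) with yaw about 8°, and the plate measures 151 × 187 mm, so the fit holds. Next I'll turn the tool by -137° and go across in front of the viscometer.

```bash
(python3 -m jog '[[-1,0,0,0,-6.85],[-1,0,0,0,-6.85],[-1,0,0,0,-6.85],[-1,0,0,0,-6.85],[-1,0,0,0,-6.85]]' && python3 -m jog '[[-1,0,0,0,-6.85],[-1,0,0,0,-6.85],[-1,0,0,0,-6.85],[-1,0,0,0,-6.85],[-1,0,0,0,-6.85]]' && python3 -m jog '[[-1,0,0,0,-6.85],[-1,0,0,0,-6.85],[-1,0,0,0,-6.85],[-1,0,0,0,-6.85],[-1,0,0,0,-6.85]]' && python3 -m jog '[[-1,0,0,0,-6.85],[-1,0,0,0,-6.85],[-1,0,0,0,-6.85],[-1,0,0,0,-6.85],[-1,0,0,0,-6.85]]'
python3 -m jog '[[-1,0.0163,0.03,0,0],[-1,0.0163,0.03,0,0],[-1,0.0163,0.03,0,0],[-1,0.0163,0.03,0,0],[-1,0.0163,0.03,0,0]]' && python3 -m jog '[[-1,0.0163,0.03,0,0],[-1,0.0163,0.03,0,0],[-1,0.0163,0.03,0,0],[-1,0.0163,0.03,0,0],[-1,0.0163,0.03,0,0]]' ) | grep -E 'clock|tcp|orie|wrist'
python3 - <<'E'
from h import *
s=env.get_state(); print(s["joint_pos"].round(3))
E
```

```text
clock: 1.42
tcp_pos: [0.3951, -0.423, 0.2421]
orientation: [-0.0, 0.911, 0.413, -0.0]
wrist_force: [0.4, 0.3, -0.2]
clock: 1.83
tcp_pos: [0.395, -0.423, 0.2421]
orientation: [-0.0, 0.749, 0.663, -0.0]
wrist_force: [0.2, 0.5, -0.5]
clock: 2.25
tcp_pos: [0.395, -0.423, 0.2421]
orientation: [-0.0, 0.521, 0.854, -0.0]
wrist_force: [0.3, -0.2, 0.8]
clock: 2.67
tcp_pos: [0.3951, -0.423, 0.2421]
orientation: [-0.0, 0.246, 0.969, 0.0]
wrist_force: [-0.2, -0.3, 0.2]
clock: 3.08
tcp_pos: [0.3957, -0.251, 0.242]
orientation: [-0.0, 0.249, 0.968, -0.0]
wrist_force: [1.1, -0.4, 0.1]
clock: 3.5
tcp_pos: [0.3967, -0.0803, 0.2423]
orientation: [0.0, 0.249, 0.968, -0.0]
wrist_force: [0.2, -0.4, -0.4]
[-0.398 -0.017 -0.346  1.242 -0.     0.105]
```

```bash
(python3 -m jog '[[-1,0.0163,0.03,0,0],[-1,0.0163,0.03,0,0],[-1,0.0163,0.03,0,0],[-1,0.0163,0.03,0,0],[-1,0.0163,0.03,0,0]]' && python3 -m jog '[[-1,0.0163,0.03,0,0],[-1,0.0163,0.03,0,0],[-1,0.0163,0.03,0,0],[-1,0.0163,0.03,0,0],[-1,0.0163,0.03,0,0]]' && python3 -m jog '[[-1,0.0027,0.0395,0,0],[-1,0.0027,0.0395,0,0],[-1,0.0027,0.0395,0,0],[-1,0.0027,0.0395,0,0],[-1,0.0027,0.0395,0,0]]' && python3 -m jog '[[-1,0,0,0,0],[-1,0,0,0,0]]') | grep -E 'clock|tcp|orie|wrist'
python3 - <<'E'
from h import *
c=env.read_camera("wrist"); save(c,"w2.png"); hsv=cv2.cvtColor(c["img"],cv2.COLOR_RGB2HSV)
b=cv2.inRange(hsv,(105,120,50),(125,255,255))
k=max(cv2.findContours(b,0,2)[0],key=cv2.contourArea); r=cv2.minAreaRect(k); print(r)
w=ray(c,k[:,0].astype(float),.024)[:,:2].astype(np.float32); print(cv2.minAreaRect(w))
s=env.get_state(); print(s["joint_pos"].round(3))
E
```

```text
clock: 3.92
tcp_pos: [0.3977, 0.0904, 0.2424]
orientation: [0.0, 0.249, 0.969, -0.0]
wrist_force: [0.7, -0.1, -0.5]
clock: 4.33
tcp_pos: [0.3988, 0.2611, 0.2423]
orientation: [0.0, 0.249, 0.969, -0.0]
wrist_force: [-0.4, 0.1, -0.5]
clock: 4.75
tcp_pos: [0.4831, 0.4407, 0.242]
orientation: [0.0, 0.249, 0.969, -0.0]
wrist_force: [0.8, -1.3, 0.1]
clock: 4.92
tcp_pos: [0.4828, 0.4405, 0.2395]
orientation: [-0.001, 0.248, 0.969, -0.002]
wrist_force: [0.2, -0.6, 0.3]
((288.5, 187.0), (30.0, 17.0), 90.0)
((0.4926537275314331, 0.4548296630382538), (0.01917252317070961, 0.03461789712309837), 61.40726089477539)
[ 6.160e-01  4.730e-01  2.790e-01  1.380e+00 -1.000e-03  1.118e+00]
```

View pics/w2.png

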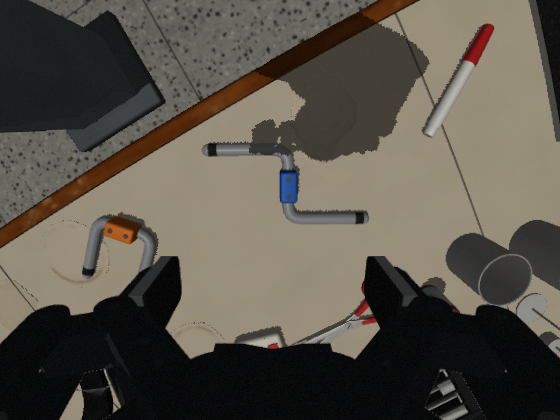

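The wrist view shows the collar at (288,187), upright in the picture, with the Z tips at (205,149) and (367,218). That puts it at (0.4927, 0.4548) with yaw 61.4°, and its measured size of 19 × 35 mm is right. I'll shift and descend.

```bash
(python3 -m jog '[[-1,-0.0018,0.017,0,0],[-1,0,0,0.034,0],[-1,0,0,0.034,0],[-1,0,0,0.034,0],[-1,0,0,0.034,0]]' && python3 -m jog '[[-1,0,0,0.03,0],[-1,0,0,0.02,0],[-1,0,0,0,0],[-1,0,0,0,0]]' ) | grep -E 'clock|tcp|orie|wrist'
python3 - <<'E'
from h import *
c=env.read_camera("wrist"); hsv=cv2.cvtColor(c["img"],cv2.COLOR_RGB2HSV)
b=cv2.inRange(hsv,(105,120,50),(125,255,255))
k=max(cv2.findContours(b,0,2)[0],key=cv2.contourArea)
w=ray(c,k[:,0].astype(float),.026)[:,:2].astype(np.float32); print(cv2.minAreaRect(w),env.get_state()["tcp_pos"])
E
```

```text
clock: 5.38
tcp_pos: [0.4917, 0.4523, 0.1066]
orientation: [0.001, 0.249, 0.969, 0.001]
wrist_force: [0.6, 0.7, 0.1]
clock: 5.72
tcp_pos: [0.4908, 0.4523, 0.0564]
orientation: [-0.001, 0.249, 0.969, -0.001]
wrist_force: [0.5, -0.8, 0.9]
((0.4900582432746887, 0.455658495426178), (0.01924089714884758, 0.04054373502731323), 61.795955657958984) [0.49201703 0.45345209 0.05807348]
```

```bash
(python3 -m jog '[[-1,0,0.001,0.02,0],[-1,0,0,0.015,0],[-1,0,0,0.005,0],[-1,0,0,0,0]]' && python3 -m jog '[[1,0,0,0,0],[1,0,0,0,0],[1,0,0,0,0],[1,0,0,0,0],[1,0,0,0,0]]' 60 && python3 -m jog '[[1,0,0,0,0],[1,0,0,0,0],[1,0,0,0,0],[1,0,0,0,0],[1,0,0,0,0]]')
```

```text
clock: 6.1
tcp_pos: [0.4921, 0.4551, 0.0172]
orientation: [0.0, 0.248, 0.969, 0.0]
wrist_force: [-1.0, -1.0, -0.1]
finger_gap: 0.0855
grip_force: 0.0
clock: 6.52
tcp_pos: [0.4922, 0.4557, 0.017]
orientation: [0.0, 0.248, 0.969, 0.0]
wrist_force: [-0.0, -0.1, -0.7]
finger_gap: 0.0255
grip_force: 0.0
clock: 6.93
tcp_pos: [0.4923, 0.4558, 0.017]
orientation: [0.0, 0.248, 0.969, 0.0]
wrist_force: [-0.0, -0.1, 5.1]
finger_gap: 0.0187
grip_force: 60.0
```

```bash
(python3 -m jog '[[1,0,0,-0.015,0],[1,0,0,-0.03,0],[1,0,0,-0.035,0],[1,0,0,-0.035,0],[1,0,0,-0.035,0]]' && python3 -m jog '[[1,0,0,-0.03,0],[1,0,0,0,0]]' && python3 -m jog '[[1,0,-0.03,0,0],[1,0,-0.0395,0,0],[1,0,-0.0395,0,0],[1,0,-0.0395,0,0],[1,0,-0.0395,0,0]]' && python3 -m jog '[[1,0.004,-0.02,0,0],[1,-0.0163,-0.03,0,0],[1,-0.0163,-0.03,0,0],[1,-0.0163,-0.03,0,0],[1,-0.0163,-0.03,0,0]]' && python3 -m jog '[[1,-0.0163,-0.03,0,0],[1,-0.0163,-0.03,0,0],[1,-0.0163,-0.03,0,0],[1,-0.0163,-0.03,0,0],[1,-0.0163,-0.03,0,0]]') | grep -vE 'clock'
python3 - <<'E'
from h import *
print(env.get_state()["joint_pos"].round(3))
E
```

```text
tcp_pos: [0.491, 0.4548, 0.1665]
orientation: [-0.001, 0.248, 0.969, -0.001]
wrist_force: [0.6, 0.7, -2.1]
finger_gap: 0.0189
grip_force: 59.1
tcp_pos: [0.4942, 0.4571, 0.2034]
orientation: [0.003, 0.248, 0.969, 0.004]
wrist_force: [0.4, 0.7, 0.1]
finger_gap: 0.019
grip_force: 59.3
tcp_pos: [0.3997, 0.2887, 0.1947]
orientation: [-0.001, 0.247, 0.969, -0.001]
wrist_force: [1.0, -0.9, -2.0]
finger_gap: 0.0189
grip_force: 59.4
tcp_pos: [0.3869, 0.1369, 0.1954]
orientation: [-0.001, 0.247, 0.969, -0.0]
wrist_force: [1.3, 0.1, -0.9]
finger_gap: 0.0189
grip_force: 59.5
tcp_pos: [0.3865, -0.0338, 0.1955]
orientation: [-0.001, 0.248, 0.969, 0.0]
wrist_force: [1.5, -0.7, -1.3]
finger_gap: 0.0191
grip_force: 59.5
[-0.295 -0.026 -0.471  1.126 -0.     0.206]
```

```bash
(python3 -m jog '[[1,-0.0163,-0.03,0,0],[1,-0.0163,-0.03,0,0],[1,-0.0163,-0.03,0,0],[1,-0.0163,-0.03,0,0]]' && python3 -m jog '[[1,-0.0163,-0.03,0,0],[1,-0.0163,-0.03,0,0],[1,-0.0163,-0.03,0,0],[1,-0.0163,-0.03,0,0],[1,-0.006,-0.01,0,0]]' && python3 -m jog '[[1,0,0,0,6.6],[1,0,0,0,6.6],[1,0,0,0,6.6],[1,0,0,0,6.6]]' && python3 -m jog '[[1,0,0,0,6.6],[1,0,0,0,6.6],[1,0,0,0,6.6],[1,0,0,0,6.6],[1,0,0,0,0]]') | grep -E 'clock|tcp|orie|grip'
python3 - <<'E'
from h import *
s=env.get_state(); print(s["joint_pos"].round(3),s["tcp_pos"])
for n in("wrist",):
    c=env.read_camera(n); save(c,n+"3.png")
E
```

```text
clock: 9.1
tcp_pos: [0.3862, -0.1703, 0.1954]
orientation: [-0.001, 0.248, 0.969, 0.0]
grip_force: 59.5
clock: 9.52
tcp_pos: [0.3869, -0.3214, 0.1951]
orientation: [-0.0, 0.249, 0.968, -0.001]
grip_force: 59.5
clock: 9.85
tcp_pos: [0.3867, -0.3166, 0.1951]
orientation: [-0.001, 0.465, 0.885, 0.0]
grip_force: 59.5
clock: 10.27
tcp_pos: [0.3868, -0.3164, 0.1953]
orientation: [-0.001, 0.654, 0.757, 0.0]
grip_force: 59.5
[-0.846  0.19  -0.233  1.15   0.     0.578] [ 0.38683134 -0.31635726  0.19530998]
```

View pics/wrist3.png

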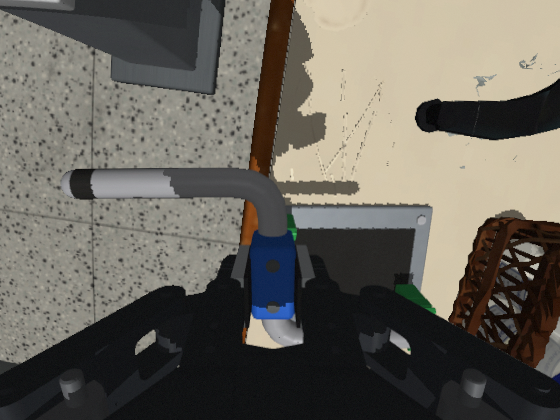

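The tube is held. Its free leg is level in the picture from tip (65,183) to the bend near (265,190), and the cradle's plate corner shows at (431,206). I'll measure where the tube sits in the hand and work out the shift.

Run:
```python
from h import *
from scipy.spatial.transform import Rotation as R
c=env.read_camera("wrist"); s=env.get_state(); q=s["orientation"]; M=R.from_quat([q[1],q[2],q[3],q[0]]).as_matrix(); t=s["tcp_pos"]
print("yaw",np.degrees(np.arctan2(M[1,0],M[0,0])))
hsv=cv2.cvtColor(c["img"],cv2.COLOR_RGB2HSV)
# leg rows at columns 110..160 (bright tube body)
g=cv2.cvtColor(c["img"],cv2.COLOR_RGB2GRAY).astype(float); gb=cv2.GaussianBlur(g,(5,5),0)
px=[]
for u in(105,125,145,160):
    col=g[155:212,u-2:u+3].mean(1); d=np.diff(col); 
    a=np.argmax(np.convolve(d[:28],[1,1,1],'same'))+155.5; b=np.argmin(np.convolve(d[28:],[1,1,1],'same'))+183.5; px.append((u,a,b))
print(px)
mid=[(u,(a+b)/2) for u,a,b in px]; w=ray(c,mid,t[2]-.003); print("leg in tool",((w-t)@M).round(4).tolist())
print("width",[np.linalg.norm(np.diff(ray(c,[(u,a),(u,b)],t[2]-.003),axis=0)).round(4) for u,a,b in px])
print("tip in tool",((ray(c,[(62,183)],t[2]-.003)-t)@M).round(4))
b=cv2.inRange(hsv,(105,120,50),(125,255,255)); k=max(cv2.findContours(b,0,2)[0],key=cv2.contourArea);x,y,W,H=cv2.boundingRect(k)
print("collar top far/near",((ray(c,[(x+W/2,y)],t[2]+.011)-t)@M).round(4), (x,y,W,H))
print("plate corner",ray(c,[(431,206)],.008).round(4))
w1=np.array([0.478,-0.3975,t[2]]); print("to seat in tool",((w1-t)@M).round(4))
```

```text
yaw 98.71238260478154
[(105, np.float64(170.5), np.float64(196.5)), (125, np.float64(170.5), np.float64(196.5)), (145, np.float64(169.5), np.float64(195.5)), (160, np.float64(169.5), np.float64(196.5))]
leg in tool [[0.0416, -0.0748, 0.0031], [0.0415, -0.0656, 0.0031], [0.0419, -0.0564, 0.0031], [0.0417, -0.0497, 0.0031]]
width [np.float64(0.0119), np.float64(0.0118), np.float64(0.0117), np.float64(0.0121)]
tip in tool [[ 0.042  -0.0952  0.0031]]
collar top far/near [[ 0.0248  0.0001 -0.011 ]] (250, 230, 46, 90)
plate corner [[ 0.5581 -0.3071  0.008 ]]
to seat in tool [-0.0938  0.0777 -0.0002]
```

```bash
(python3 -m jog '[[1,-0.018,0.016,0,0.4],[1,-0.025,0.021,0,0],[1,-0.025,0.021,0,0],[1,-0.017,0.014,0,0],[1,-0.007,0.006,0,0]]' && python3 -m jog '[[1,0,0,0.025,0],[1,0,0,0.03,0],[1,0,0,0.02,0],[1,0,0,0,0],[1,0,0,0,0]]') | grep -E 'clock|tcp|orie|grip'
python3 - <<'E'
from h import *
c=env.read_camera("wrist"); save(c,"w4.png"); d=env.read_camera("scene"); save(d,"s4.png")
E
```

```text
clock: 10.78
tcp_pos: [0.4796, -0.3991, 0.1953]
orientation: [0.001, 0.654, 0.756, -0.0]
grip_force: 59.5
clock: 11.2
tcp_pos: [0.4767, -0.3961, 0.1199]
orientation: [-0.002, 0.655, 0.756, 0.0]
grip_force: 59.4
```

View pics/w4.png

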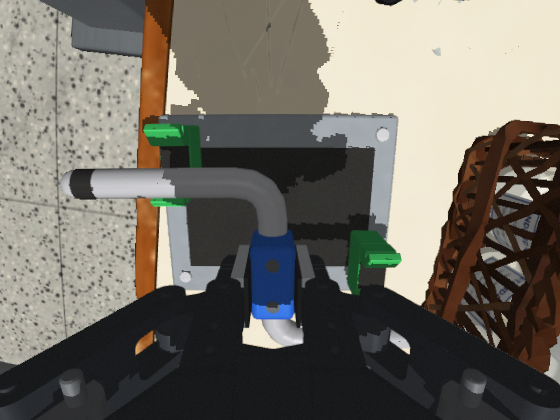

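The near post's rails show at (163,131) and (170,202) on either side of the leg. The bolts are at (383,134) and (186,277).

Run:
```python
from h import *
from scipy.spatial.transform import Rotation as R
c=env.read_camera("wrist"); s=env.get_state(); q=s["orientation"]; M=R.from_quat([q[1],q[2],q[3],q[0]]).as_matrix(); t=s["tcp_pos"]
B=ray(c,[(383,134),(186,277)],.009); print("mid",B.mean(0).round(4),"in tool",((B.mean(0)-t)@M).round(4))
d=B[0]-B[1]; print("bolt ang",np.degrees(np.arctan2(d[1],d[0])),np.linalg.norm(d))
e=ray(c,[(165,115),(398,116),(389,288)],.008); print("plate",e.round(4).tolist()); v=e[1]-e[0]; print("y-edge len/yaw x",np.linalg.norm(v),np.degrees(np.arctan2(v[1],v[0])), (e[0]+e[2])[:2]/2)
hsv=cv2.cvtColor(c["img"],cv2.COLOR_RGB2HSV); g=cv2.inRange(hsv,(45,120,130),(85,255,255))
n,l,S,ce=cv2.connectedComponentsWithStats(g)
for i in range(1,n):
    if S[i,4]>25: 
        p=ray(c,[ce[i]],.064)[0]; print(S[i],ce[i].round(1),p.round(4),"tool",((p-t)@M).round(4))
print(t,np.degrees(np.arctan2(M[1,0],M[0,0])))
cv2.imwrite("pics/w4c.png",cv2.resize(c["img"][105:305,130:410,::-1],None,fx=2.8,fy=2.8))
```

```text
mid [ 0.4833 -0.3982  0.009 ] in tool [-0.0006  0.0046  0.1142]
bolt ang 45.28513575786188 0.20220097368695206
plate [[0.386, -0.3363, 0.008], [0.5634, -0.3112, 0.008], [0.5919, -0.4561, 0.008]]
y-edge len/yaw x 0.17910674129309068 8.048272742490749 [ 0.48896571 -0.39618677]
[142 121  39  16 486] [160.  128.2] [ 0.4023 -0.3434  0.064 ] tool [ 0.065  -0.0677  0.0589]
[150 198  30   5  96] [161.3 199.9] [ 0.4056 -0.3875  0.064 ] tool [ 0.0209 -0.0707  0.0591]
[365 249  33  11 319] [380.9 253.9] [ 0.5519 -0.4038  0.064 ] tool [-0.0159  0.0718  0.0594]
[ 0.47843105 -0.39803479  0.12323199] 98.16126209674935
```

View pics/w4c.png

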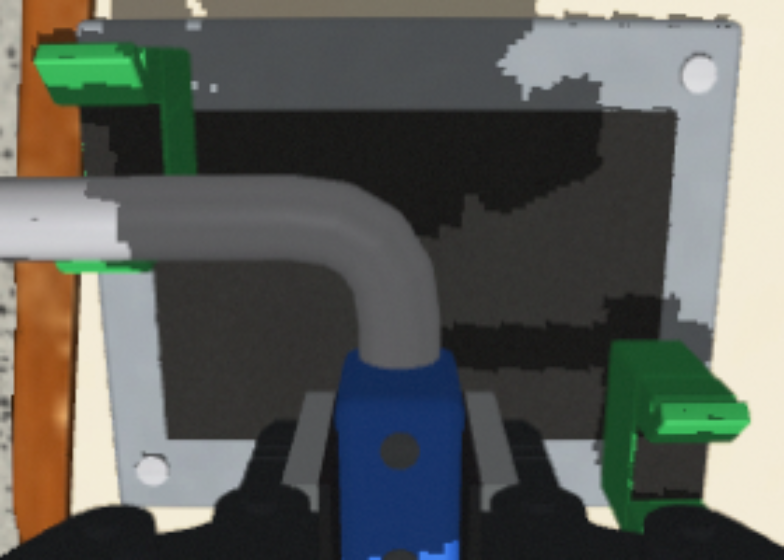

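```bash
(python3 -m jog '[[1,0,0.0015,0.01,0],[1,0,0,0.015,0],[1,0,0,0.015,0],[1,0,0,0.01,0],[1,0,0,0.005,0]]' && python3 -m jog '[[1,0,0,0.004,0],[1,0,0,0.002,0],[1,0,0,0,0],[1,0,0,0,0]]')
python3 - <<'E'
from h import *
c=env.read_camera("wrist"); a=c["img"][90:310,110:420,::-1]; d=env.read_camera("scene"); b=d["img"][120:260,330:420,::-1]
a=cv2.resize(a,(560,400)); b=cv2.resize(b,(240,400)); cv2.imwrite("pics/p5.png",np.hstack([a,b]))
E
```

```text
clock: 11.77
tcp_pos: [0.4787, -0.3965, 0.0651]
orientation: [-0.001, 0.655, 0.755, 0.0]
wrist_force: [-0.1, 1.1, -1.5]
finger_gap: 0.0186
grip_force: 59.4
clock: 12.1
tcp_pos: [0.4794, -0.3973, 0.0609]
orientation: [0.001, 0.655, 0.755, -0.0]
wrist_force: [-0.1, 0.4, -1.5]
finger_gap: 0.0186
grip_force: 59.4
```

View pics/p5.png

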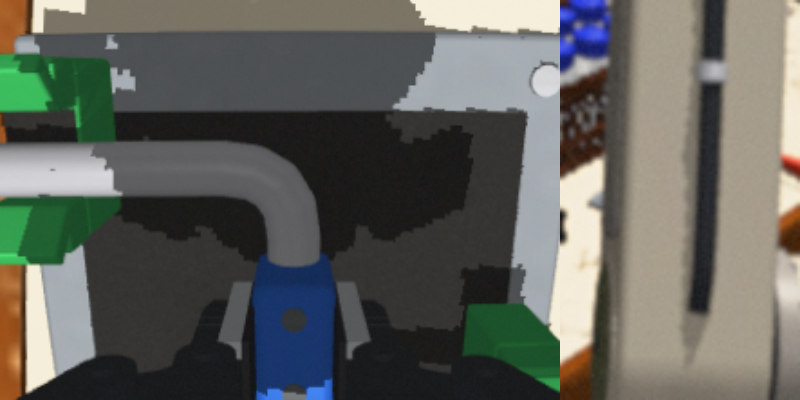

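The leg is inside the near notch but slightly towards one wall: in the crop the rails span rows 52–262 and the leg rows 142–198. The arm hides the cradle in the scene view. I'll measure the offset before the last few millimetres.

Run:
```python
from h import *
from scipy.spatial.transform import Rotation as R
c=env.read_camera("wrist"); s=env.get_state(); q=s["orientation"]; M=R.from_quat([q[1],q[2],q[3],q[0]]).as_matrix(); t=s["tcp_pos"]
hsv=cv2.cvtColor(c["img"],cv2.COLOR_RGB2HSV); g=cv2.inRange(hsv,(45,100,40),(85,255,255))
T=lambda p,z:((ray(c,[p],z)-t)@M)[0].round(4)[:2]
for u in(120,128,136,144):
    r=np.where(g[100:250,u])[0]+100; k=np.argmax(np.diff(r)); print(u,r[0],r[k],r[k+1],r[-1],T((u,r[0]),.064),T((u,r[-1]),.064),"tube",T((u,(r[k]+r[k+1])/2),.058), T((u,r[k]),.054),T((u,r[k+1]),.054))
for n,a,z in(("far post leftedge",None,0),):
    r=np.where(g[255:300,350:430])
    print(r[0].min()+255,r[1].min()+350,r[1].max()+350)
# near post outer/inner x edges along row in the top rail
r=np.where(g[124])[0]; r=r[r<220]; print("near post cols",r.min(),r.max(),T((r.min(),124),.064),T((r.max(),124),.064))
print(t, "bolt",T((110+546*.5536,90+80*.55),.009))
```

```text
120 120 150 199 234 [ 0.0685 -0.0617] [ 0.0197 -0.0677] tube [ 0.0453 -0.0673] [ 0.0557 -0.068 ] [ 0.0333 -0.0707]
128 120 150 199 234 [ 0.0684 -0.0584] [ 0.0197 -0.064 ] tube [ 0.0453 -0.0636] [ 0.0557 -0.0643] [ 0.0333 -0.0669]
136 121 150 199 234 [ 0.0679 -0.0551] [ 0.0198 -0.0604] tube [ 0.0453 -0.06  ] [ 0.0556 -0.0607] [ 0.0333 -0.0631]
144 121 149 199 233 [ 0.0679 -0.0518] [ 0.0202 -0.0567] tube [ 0.0455 -0.0564] [ 0.056 -0.057] [ 0.0333 -0.0593]
257 366 429
near post cols 82 169 [ 0.0672 -0.078 ] [ 0.0666 -0.0417]
[ 0.47937043 -0.39732816  0.06099255] bolt [0.0616 0.0813]
```

```bash
(python3 -m jog '[[1,0.0015,0.001,0,0],[1,0,0,0.002,0],[1,0,0,0,0]]' && python3 -m jog '[[1,0,0,0.001,0],[1,0,0,0.001,0],[1,0,0,0,0],[1,0,0,0,0]]')
```

```text
clock: 12.5
tcp_pos: [0.4798, -0.3951, 0.0581]
orientation: [-0.0, 0.655, 0.755, -0.0]
wrist_force: [-0.4, -0.9, -1.4]
finger_gap: 0.0185
grip_force: 59.4
clock: 12.83
tcp_pos: [0.4799, -0.3953, 0.0569]
orientation: [0.0, 0.655, 0.755, -0.0]
wrist_force: [-0.1, 1.4, 4.3]
finger_gap: 0.0186
grip_force: 60.2
```

Contact shows as a rise in the vertical force at exactly the seat height. I'll release half-open and lift off.

```bash
(python3 -m jog '[[0,0,0,0,0],[0,0,0,0,0],[0,0,0,0,0],[0,0,0,0,0],[0,0,0,0,0]]' && python3 -m jog '[[0,0,0,-0.01,0],[0,0,0,-0.025,0],[0,0,0,-0.035,0],[0,0,0,-0.035,0],[0,0,0,-0.03,0]]' && python3 -m jog '[[0,-0.02,0,-0.02,0],[0,-0.03,0,-0.01,0],[0,-0.01,0,0,0],[0,0,0,0,0],[0,0,0,0,0]]')
python3 - <<'E'
from h import *
c=env.read_camera("wrist"); save(c,"w6.png")
E
```

```text
clock: 13.25
tcp_pos: [0.4798, -0.3954, 0.0562]
orientation: [0.0, 0.655, 0.755, -0.0]
wrist_force: [0.4, -0.7, 0.6]
finger_gap: 0.0423
grip_force: 0.0
clock: 13.67
tcp_pos: [0.4799, -0.3954, 0.1944]
orientation: [0.001, 0.655, 0.755, -0.0]
wrist_force: [-1.4, -0.3, -0.3]
finger_gap: 0.0428
grip_force: 0.0
clock: 14.08
tcp_pos: [0.488, -0.4549, 0.2214]
orientation: [-0.0, 0.656, 0.755, 0.0]
wrist_force: [-0.5, -0.1, 0.4]
finger_gap: 0.0423
grip_force: 0.0
```

View pics/w6.png

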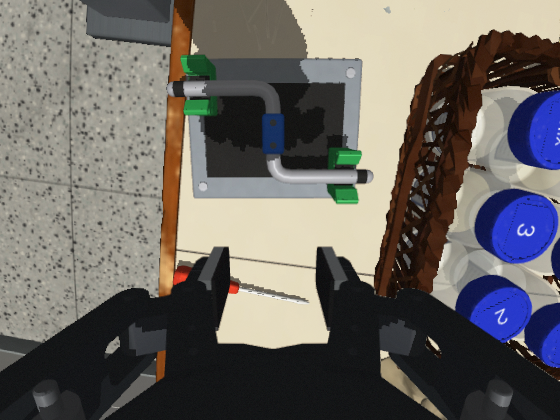

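The picture shows both legs lying down in their notches, at (197,89) and (344,177). The blue collar is up at (273,133), within about 2–3 mm of the posts' midpoint at (271,131), and the gripper is clear.

```bash
python3 -c "
from workcell import env
print(env.hand_in())"
```

```text
the job is handed in; nothing more can be done
None
```

The Z-bent tube lies in the cradle, blue collar up, with both ends down in the notches and the collar about 2–3 mm from centre; the U-bent tube was not touched, and I handed the job in at about 14 s.

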